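# Work a jammed seedling cell out of the ejector stand

### The arm

A 7-joint arm with a two-finger parallel gripper is mounted at the origin on the work surface. World frame = base frame: x ahead of the robot, y to its left, z up, the work surface at z = 0. Lengths are in m, angles in rad, forces in N, time in s.
With the tool pointing down it reaches from about 0.35 to 0.9 m from the base axis. Payload 8.1 kg.
Tool frame: the origin (TCP) lies midway between the tips of the shut fingers; the grasp point (between the pads) lies 19 mm behind it; z points along the fingers, y is the line along which they close (so a half turn about z gives the same grasp; the last joint's range is limited). The gripper opens to 92 mm and grips with 3 to 60 N. Pads are 19 mm wide; open, the fingers measure 130 mm over their backs; the gripper's body (75 mm by 190 mm) begins 47 mm behind the grasp point.
Start: joints at [-0.103, 0.434, 0.025, 1.573, -0.012, 1.134, -0.075], TCP at [0.625, -0, 0.194] pointing down, gripper open.
Joint ranges: [-2.62, 2.62], [-0.44, 2.09], [-1.27, 1.32], [0.08, 2.57], [-1.32, 4.46], [0.12, 2], [-2.74, 2.74]. Speed limits (rad/s): [2.22, 2.22, 3.01, 3.01, 3.14, 3.14, 3.14].

### API

Orientations are given as a rotation vector (axis times angle).
In Python, from cell import arm gives the robot as it stands.
- The arm moves only by the tool carry_out, never from a script. Its arguments are lists of equal length, an entry for each row: "claw": the finger opening in cm, from 0 to 9.18; "delta_pos": the shift along the tool's x, y, z in cm, a list of three; "angular": the turn, a rotation vector about the tool's x, y, z in rad, a list of three. In form: {"claw": [claw, ...], "delta_pos": [[dx, dy, dz], ...], "angular": [[ax, ay, az], ...]}. A call has 1 to 20 rows; each row shifts and turns the commanded pose from where the row before left it, along the tool's axes as they then stand; what a row does not reach is not made up. A row lasts 1/10 s, in which the tool goes at most 50 mm and 8.59 degrees, less where a joint would pass 70% of its speed; a pose out of reach is approached as far as the arm can. A call with a gripper value outside its range is refused whole. The fingers move at their own pace and stop on an object; "force" is the grip in N (left out, the last holds). Time passes only in rows, so rows that do not move let the fingers close. It gives the time, the measured TCP pose, the force, the opening and the grip force at its end, in the units of the state.
- arm.observe(): the state, without advancing time (a new reading comes with each control period).
- arm.get_image(name): name is "scene" or "side" or "wrist"; returns a dict with "frame" (384x512x3 uint8, red, green, blue), "mtx" (3x3 intrinsics, pixels), "dist" ([k1, k2, p1, p2, k3] as OpenCV has them; the pictures are not rectified), "T" (4x4, takes a point from camera to world coordinates). Camera axes: x right, y down, z forward; pixel columns grow to the right and rows downward; lengths in m; the calibration is good to about 2 mm. A picture is of the moment at which its call begins. There is no depth.
- arm.sign_off(): hands the job in; it is judged then, once.
Trained networks look in a picture, given as the dict that the camera call returned (one of the last four; its "shot" number tells which), for a name from the list of things; names that differ only in an ending like _2 or _b are one class to them, and where a whole thing is asked for, a point or a joint stands for the part that bears it (a point fixed in the world has none). Each returns a list of dicts, best first, with "conf" (0 to 1); they miss things now and then, are a little off and sometimes report something else, mostly with a low value. They report only what shows in the picture. A call takes as long as a camera call.
- arm.look_for(label, picture): "centre" ([column, row] as shares, 0 to 1, of the picture: columns of its width, rows of its height, amid what is visible of it).
- arm.trace(label, picture): "region" (384x512 bool, what is visible of it) and "centre" ([column, row] as shares, 0 to 1, of the picture: columns of its width, rows of its height, amid what is visible of it).
- arm.place_of(label, picture): "centre" ([column, row] as shares, 0 to 1, of the picture: columns of its width, rows of its height: a listed point, or the origin of a listed thing).
The state is a dict: "clock": time; "joints": joint angles; "dq": joint speeds; "joint_efforts": joint torques, N m; "position": TCP position; "ee_rot": TCP orientation; "force": force on the tool from outside, world axes, zero at the start; "ft_torque": the same for the moment, N m; "width": opening from 0.0 (shut) to 1.0 (fully open); "gripper_force": force on a finger pad.
Only numpy, scipy, OpenCV 4.12 (cv2) and the standard library are available. Lean on these libraries where they do the work, as an engineer would, in place of code of your own. Each camera call takes 0.05 s, during which the arm holds its last target. There are 200 camera calls.

### The job

The middle cell in the ejector stand is sunk flush and jammed between its spring clips: pull the stand's lever towards you through its full stroke so that the pin pushes the cell up, then ease the lever all the way back home under control, never letting it fly. Then grip the cell by its rim and rock it from side to side across the row, towards you and away from you, working it up little by little until it comes free; a straight tug only picks up the stand, which stands loose on its two dowels and must not be lifted off its plate. Finish while holding the cell upright and still just above its pocket, its foot one or two finger widths clear of the deck for the roots to be looked at, with the two neighbouring cells and everything else on the bench left where they are.

Things in the scene. Friction and masses are not known exactly. Their poses are not given: they have to be found in the camera images.
- cell: the middle of three equal dark plastic propagation cells in the stand, 75 mm tall, 80 to 150 g, with a grafted seedling (36 mm tall, soft, not felt by the gripper) on top. Rim 44 x 44 mm over its top 12 mm; body below 34 mm along x, 40 mm along y. Origin: centre of the foot; z up, axes as bench_plate. Starts sunk, rim flush with the deck in a 1.5 mm gap, so it cannot be gripped
- cell_top (a point): centre of the cell's top, level with the rim's upper edge, 75 mm above the foot. After the lever stroke it stands about 32 mm above the deck, and the cell stays up by itself
- bench_plate: steel plate 210 x 270 x 10 mm fixed to the bench, with two dowels that locate the ejector stand (aluminium foot and uprights, grey plastic deck 150 x 210 mm). Origin under the plate's centre, below the middle pocket; x away from the robot, across the row; y along the row of three cells (pitch 66 mm); z up. The lever is at its -y end
- stand (a joint): how far the stand is lifted off its plate, m; 0 when properly down. It can only move up and down. It weighs about 23 N with what it carries, less than the 28 to 39 N with which the clips hold the cell against a straight pull
- pocket (a point): centre of the middle pocket's square mouth (47 x 47 mm) in the upper face of the deck, 150 mm above the bench; axes as bench_plate
- clips (a point): point midway between the two steel spring clips, 35 mm below the deck. They press on the cell's -y and +y faces, 28 to 42 mm below the deck. The raised cell can be tilted about this point and the y axis by 0.17 rad each way. It slides up past the clips only while being tilted, 2 to 5 mm a swing, and is free when its foot is higher than 28 mm below the deck
- lever (a joint): ejector lever, rad: 0 at rest (leaning 0.45 rad away from the robot), 0.9 at the end of its stroke (leaning 0.45 rad towards the robot). A spring pulls it back to 0; at the grip it takes 3 N at the start and up to about 18 N at the end. The ejector pin rises 40 mm per rad
- lever_grip (a point): middle of the lever's black rubber hand grip, a round bar 22 mm thick and 82 mm long lying along y; the lever's flat steel arm is 42 mm from it towards +y. 204 mm above the bench at rest; it swings on a circle of 160 mm radius about lever_pivot, 16 mm higher at mid stroke
- lever_pivot (a point): point on the axis of the lever's shaft (along y), abreast of lever_grip, 60 mm above the bench
- cell_left: neighbouring cell in the +y pocket, same as the middle one, resting flush; origin at the centre of its foot; leave alone
- cell_right: neighbouring cell in the -y pocket, same as the middle one, resting flush; origin at the centre of its foot; leave alone
- clip_tub: round clear plastic tub of grafting clips, 92 mm across, 45 mm tall; origin under its centre; leave alone
- mist_bottle: white plastic bottle, 64 mm across, 170 mm tall; origin under its centre; leave alone
- dibber: turned wooden dibber, 138 mm long, lying on the bench; origin under its middle; leave alone
- label_pack: bundle of white plant labels, 105 x 16 x 15 mm, lying flat; origin under its middle; leave alone
- empty_pot: empty dark square pot, 64 mm wide, 60 mm tall; origin under its centre; leave alone

How it is judged:
On the way, in this order (a step that is already met when the one before it is completed fails the run):
1. the lever is pulled through its full stroke and the cell is pushed up (value of joint lever above 0.83 rad and z of cell in the frame of pocket above -0.049 m), for 0.1 s.
2. the lever is back home and the cell still stands proud of the deck (value of joint lever below 0.08 rad and z of cell in the frame of pocket above -0.05 m), for 0.2 s.
3. the cell, still between its clips, is tilted away from the robot (x of cell_top in the frame of pocket above 0.003 m and angle between cell's own z axis and vertical above 0.05 rad and z of cell in the frame of pocket below -0.024 m and contact force between the fingers and cell above 2 N), for 0.02 s.
4. and tilted towards the robot (x of cell_top in the frame of pocket below -0.003 m and angle between cell's own z axis and vertical above 0.05 rad and z of cell in the frame of pocket below -0.018 m and contact force between the fingers and cell above 2 N), for 0.02 s.
At the end, for the whole second after the job is handed in: The cell is held in the fingers, upright within 8 degrees and still, its foot 5 to 50 mm above the deck and within 25 mm of its pocket's centre, not touching the stand; the lever is home (under 0.08 rad), the stand down on its plate, both neighbouring cells in their pockets (z of cell in the frame of pocket between 0.005 and 0.05 m and horizontal distance between cell and pocket below 0.025 m and angle between cell's own z axis and vertical below 0.14 rad and contact force between the fingers and cell above 2 N and contact force between cell and bench_plate below 0.1 N and linear speed of cell below 0.02 m/s and value of joint lever below 0.08 rad and value of joint stand below 0.003 m and z of each of cell_left, cell_right in the frame of pocket below -0.07 m); the arm keeps its last pose, push and grip.
It fails at once if the stand is lifted more than 6 mm off its plate (value of joint stand above 0.006 m).
It fails at once if the lever flies back (faster than 2 rad/s) (velocity of joint lever below -2 rad/s).
It fails at once if a neighbouring cell is knocked (moved over 12 mm) (distance of any of cell_left, cell_right from where it was at the start of the episode above 0.012 m).
It fails at once if something else on the bench is moved over 30 mm (distance of any of clip_tub, mist_bottle, dibber, label_pack, empty_pot from where it was at the start of the episode above 0.03 m).
It also fails if it takes over 67 s, if anything falls off the work surface, if the arm or the gripper's body presses on something with over 40 N, if the wrist force passes 120 N, or if a joint passes its speed limit or range.

## Working session

There is one attempt and no reset: what is moved stays moved. The work goes in short steps, Python scripts to look and compute and a tool call to move; the robot and the scene stay as the last step left them, time stands still between calls to the robot, and variables do not carry over. Pictures are saved under pics/ and viewed, at most 10 in all, crops included, and the job is handed in when it is done.

Besides the shell and the picture viewer there is one more tool, called after "Request:" by a JSON object that holds its "op" and its "data", one argument or row to a line. carry_out: Moves the arm, as the interface text tells. Its arguments: {"type":"object","properties":{"claw":{"type":"array","items":{"type":"number"}},"delta_pos":{"type":"array","items":{"type":"array","items":{"type":"number"}}},"angular":{"type":"array","items":{"type":"array","items":{"type":"number"}}},"force":{"type":"number"}},"required":["claw","delta_pos","angular"]}

```bash
mkdir -p pics
cat > h.py <<'E'
import numpy as np, cv2
from cell import arm
def ray(p,c):
    uv=np.array([[c[0]*512,c[1]*384]],float).reshape(1,1,2)
    q=cv2.undistortPoints(uv,p["mtx"],np.array(p["dist"])).ravel()
    T=np.array(p["T"]);d=T[:3,:3]@np.array([q[0],q[1],1]);return T[:3,3],d/np.linalg.norm(d)
def atz(p,c,z):
    o,d=ray(p,c);return o+d*(z-o[2])/d[2]
def tri(rs):
    A=0;b=0
    for o,d in rs:
        M=np.eye(3)-np.outer(d,d);A=A+M;b=b+M@o
    return np.linalg.solve(A,b)
def save(p,n): cv2.imwrite(f"pics/{n}.png",cv2.cvtColor(p["frame"],cv2.COLOR_RGB2BGR))
E
python3 - <<'E'
from h import *
np.set_printoptions(precision=4,suppress=True)
s=arm.observe();print(s["position"],s["ee_rot"],s["clock"],s["force"])
ps={n:arm.get_image(n) for n in("scene","side","wrist")}
ims=[p["frame"] for p in ps.values()]
for n,p in ps.items(): print(n,np.array(p["T"])[:3,3])
a=np.hstack(ims[:2]);a=cv2.resize(a,(800,300));b=cv2.resize(ims[2],(400,300))
cv2.imwrite("pics/a.png",cv2.cvtColor(np.vstack([a,np.hstack([b,b*0])]),cv2.COLOR_RGB2BGR))
for l in("lever_grip","lever_pivot","pocket","cell","cell_top","bench_plate","clips","cell_left","cell_right"):
    rs=[]
    for n in ps:
        r=arm.place_of(l,ps[n])
        if r:
            print(l,n,[(np.round(x["centre"],3),round(x["conf"],2)) for x in r[:2]])
            if r[0]["conf"]>.4: rs.append(ray(ps[n],r[0]["centre"]))
            z={"pocket":.15,"cell_top":.15,"lever_grip":.204,"lever_pivot":.06}.get(l)
            if z: print("   atz",atz(ps[n],r[0]["centre"],z))
    if len(rs)>1: print("  tri",tri(rs))
E
```

```text
[ 0.6244 -0.0001  0.1934] [-2.2208 -2.2207  0.0019] 0.0 [ 0.23   -0.6087  0.3008]
scene [ 1.2337 -0.4643  1.1969]
side [-0.0779  0.8646  1.0959]
wrist [0.6259 0.0768 0.3827]
lever_grip scene [(array([0.471, 0.537]), 0.8), (array([0.269, 0.673]), 0.41)]
   atz [ 0.6004 -0.0813  0.204 ]
lever_grip side [(array([0.495, 0.383]), 0.76)]
   atz [ 0.6078 -0.068   0.204 ]
lever_grip wrist [(array([0.433, 0.88 ]), 0.55)]
   atz [ 0.6066 -0.0739  0.204 ]
  tri [ 0.6056 -0.0762  0.2019]
lever_pivot scene [(array([0.456, 0.57 ]), 0.72)]
   atz [ 0.5407 -0.0791  0.06  ]
pocket scene [(array([0.547, 0.49 ]), 0.62), (array([0.338, 0.567]), 0.2)]
   atz [0.5764 0.0945 0.15  ]
pocket side [(array([0.45, 0.5 ]), 0.62), (array([0.451, 0.594]), 0.15)]
   atz [0.5771 0.083  0.15  ]
  tri [0.5764 0.0896 0.1546]
cell side [(array([0.449, 0.549]), 0.62)]
cell wrist [(array([0.384, 0.199]), 0.87)]
  tri [0.5784 0.0853 0.0763]
cell_top scene [(array([0.547, 0.488]), 0.45), (array([0.542, 0.495]), 0.38)]
   atz [0.5732 0.0964 0.15  ]
cell_top side [(array([0.438, 0.5  ]), 0.58)]
   atz [0.5908 0.0936 0.15  ]
cell_top wrist [(array([0.36 , 0.191]), 0.8)]
   atz [0.5819 0.085  0.15  ]
  tri [0.5833 0.0912 0.1571]
bench_plate scene [(array([0.542, 0.553]), 0.66)]
bench_plate side [(array([0.455, 0.596]), 0.84)]
bench_plate wrist [(array([0.412, 0.21 ]), 0.7)]
  tri [0.5762 0.0868 0.0038]
clips scene [(array([0.541, 0.516]), 0.86)]
clips side [(array([0.454, 0.528]), 0.6)]
  tri [0.5764 0.0797 0.1049]
cell_left scene [(array([0.57 , 0.503]), 0.63)]
cell_left side [(array([0.419, 0.59 ]), 0.77)]
  tri [0.5742 0.1585 0.0745]
cell_right scene [(array([0.514, 0.547]), 0.56)]
cell_right side [(array([0.477, 0.511]), 0.66)]
cell_right wrist [(array([0.394, 0.396]), 0.87)]
  tri [0.5804 0.0196 0.0831]
```

View pics/a.png

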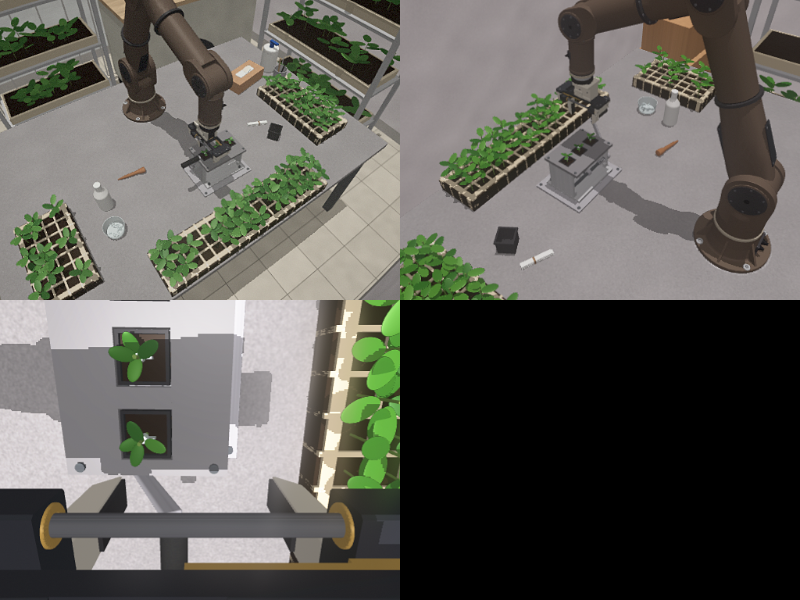

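The first pictures show the stand below the gripper, with the lever grip near (0.606, -0.076). I'll rise above it, then measure again.

Request:
{"op": "carry_out", "data": {
  "claw": [9.1, 9.1, 9.1, 9.1, 9.1, 9.1, 9.1, 9.1],
  "delta_pos": [
    [0, 0, -3],
    [0, 0, -4],
    [0, 0, -3],
    [0, 0, -2],
    [0, -1, 0],
    [0, -1, 0],
    [0, 0, 0],
    [0, 0, 0]
  ],
  "angular": [
    [0, 0, 0],
    [0, 0, 0],
    [0, 0, 0],
    [0, 0, 0],
    [0, 0, 0],
    [0, 0, 0],
    [0, 0, 0],
    [0, 0, 0]
  ],
  "force": 30
}}

```text
clock: 2.3
position: [0.6042, -0.0, 0.3133]
ee_rot: [-2.221, -2.221, 0.002]
force: [-0.4, -0.3, -0.7]
width: 0.988
gripper_force: 0.0
```

```bash
cat > m.py <<'E'
from h import *
import sys
np.set_printoptions(precision=4,suppress=True)
s=arm.observe();print(s["position"],s["ee_rot"],s["clock"],s["force"],s["width"])
ps={n:arm.get_image(n) for n in("scene","side","wrist")}
for l in("lever_grip","lever_pivot","pocket","cell_top","clips","cell_left","cell_right"):
    rs=[]
    for n in ps:
        r=arm.place_of(l,ps[n])
        if r and r[0]["conf"]>.4:
            rs.append(ray(ps[n],r[0]["centre"]))
            z={"pocket":.15,"cell_top":.15,"lever_grip":.204,"lever_pivot":.06,"clips":.115,"cell_left":.075,"cell_right":.075}[l]
            print(l,n,round(r[0]["conf"],2),atz(ps[n],r[0]["centre"],z))
    if len(rs)>1: print("  tri",tri(rs))
save(ps["wrist"],"w"+sys.argv[1])
f=ps["scene"]["frame"];save({"frame":cv2.resize(f[130:260,180:350],None,fx=4,fy=4)},"s"+sys.argv[1])
E
python3 m.py 1
```

```text
[ 0.6042 -0.      0.3133] [-2.2207 -2.2208  0.0017] 2.3 [-0.4227 -0.296  -0.694 ] 0.9882817916757414
lever_grip scene 0.45 [ 0.6129 -0.0918  0.204 ]
lever_grip side 0.49 [ 0.361  -0.1878  0.204 ]
lever_grip wrist 0.89 [ 0.6064 -0.0771  0.204 ]
  tri [ 0.5177 -0.1294  0.1581]
lever_pivot scene 0.64 [ 0.5443 -0.0821  0.06  ]
pocket scene 0.74 [0.574  0.0895 0.15  ]
pocket side 0.61 [0.5776 0.0828 0.15  ]
  tri [0.5757 0.0868 0.1539]
cell_top scene 0.49 [0.5683 0.0826 0.15  ]
cell_top side 0.52 [0.4845 0.1875 0.15  ]
cell_top wrist 0.88 [0.5789 0.0832 0.15  ]
  tri [0.547  0.107  0.0707]
clips scene 0.67 [0.5855 0.0768 0.115 ]
cell_left scene 0.68 [0.5837 0.0137 0.075 ]
cell_left side 0.75 [0.584  0.1659 0.075 ]
cell_left wrist 0.94 [0.586  0.1496 0.075 ]
  tri [0.5822 0.1102 0.0264]
cell_right scene 0.53 [0.5806 0.0154 0.075 ]
cell_right side 0.46 [0.5713 0.0144 0.075 ]
cell_right wrist 0.86 [0.5783 0.0162 0.075 ]
  tri [0.5766 0.0148 0.0715]
```

View pics/w1.png

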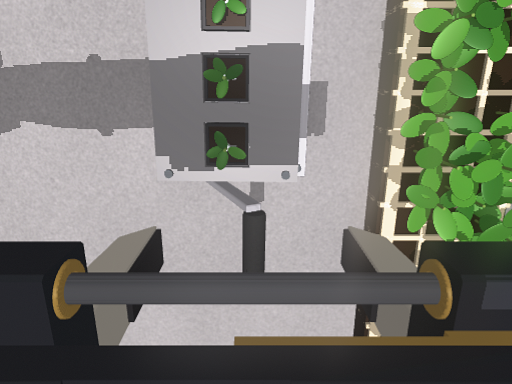

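The wrist view shows the three cells in the deck (middle one at 226,78) and the black lever grip at about (255,240), running along y, clear of the fingers. Now the yaw and centres from the rim edges.

Run:
```python
from h import *
np.set_printoptions(precision=4,suppress=True)
p=arm.get_image("wrist")
g=lambda u,v,z:atz(p,(u/512,v/384),z)
for n,u,v,z in[("mid",226,78,.15),("midL",203.5,78,.15),("midR",249,78,.15),("midT",226,54,.15),("midB",226,101,.15),("rL",206,145,.15),("rR",249,145,.15),("rT",226,123,.15),("rB",226,166,.15),("dFL",157,180,.15),("dFR",302,175,.15),("gtop",254.5,212,.204),("gL",243,240,.208),("gR",266,240,.208),("dLt",148,10,.15),("dRt",307,10,.15),("dLb",154,150,.15),("dRb",301,150,.15)]:
    print(n,g(u,v,z)[:2])
f=cv2.resize(p["frame"][0:290,120:340],None,fx=2.6,fy=2.05);f=cv2.resize(p["frame"][30:260,130:330],None,fx=2.6,fy=2.6)
save({"frame":f},"w2")
```

```text
mid [0.5806 0.0851]
midL [0.5585 0.0851]
midR [0.6032 0.0851]
midT [0.5811 0.1071]
midB [0.5801 0.0632]
rL [0.5584 0.0189]
rR [0.603  0.0189]
rT [0.5796 0.0414]
rB [ 0.5787 -0.0034]
dFL [ 0.5046 -0.0187]
dFR [ 0.6594 -0.0132]
gtop [ 0.6085 -0.035 ]
gL [ 0.5977 -0.0616]
gR [ 0.6193 -0.0616]
dLt [0.5092 0.1453]
dRt [0.6574 0.1453]
dLb [0.504  0.0137]
dRb [0.6572 0.0137]
```

View pics/w2.png

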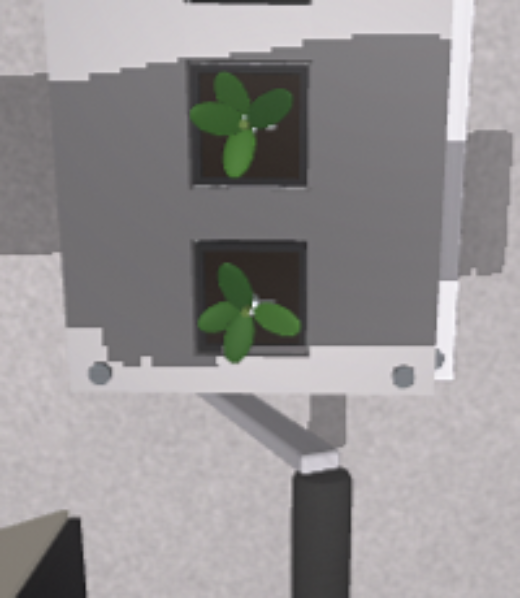

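Yaw is near zero; pocket at about (0.580, 0.085), grip centre at about (0.608, -0.077). Descending on the grip.

Request:
{"op": "carry_out", "data": {
  "claw": [9.1, 9.1, 9.1, 9.1, 9.1, 9.1, 9.1, 9.1, 9.1, 4, 2, 1, 1, 1, 1],
  "delta_pos": [
    [-3, 0.3, 0],
    [-3, 0, 0],
    [-2, 0, 0],
    [0, 0, 3],
    [0, 0, 3],
    [0, 0, 3],
    [0, 0, 2.5],
    [0, 0, 1.3],
    [0, 0, 0],
    [0, 0, 0],
    [0, 0, 0],
    [0, 0, 0],
    [0, 0, 0],
    [0, 0, 0],
    [0, 0, 0]
  ],
  "angular": [
    [0, 0, 0],
    [0, 0, 0],
    [0, 0, 0],
    [0, 0, 0],
    [0, 0, 0],
    [0, 0, 0],
    [0, 0, 0],
    [0, 0, 0],
    [0, 0, 0],
    [0, 0, 0],
    [0, 0, 0],
    [0, 0, 0],
    [0, 0, 0],
    [0, 0, 0],
    [0, 0, 0]
  ],
  "force": 30
}}

```text
clock: 5.05
position: [0.6081, -0.08, 0.1863]
ee_rot: [2.221, 2.221, 0.0]
force: [-0.5, 0.3, -0.8]
width: 0.522
gripper_force: 0.0
```

Run:
```python
from h import *
np.set_printoptions(precision=4,suppress=True)
s=arm.observe();print(s["position"],s["ee_rot"],s["force"],s["width"]*92,s["gripper_force"],s["joints"])
# arc in equal steps about pivot
gx,gz=0.608,.204; px=gx-.16*np.sin(.45)
for a in np.linspace(-.45,.47,11): print(round(a,3), px-.16*np.sin(a)-gx if 0 else round(100*(px-.16*np.sin(a)-gx),2), round(100*(.06+.16*np.cos(a)-gz),2))
```

```text
[ 0.6081 -0.08    0.1863] [2.2213 2.2212 0.0004] [-0.528   0.2602 -0.8112] 47.99429601370209 0.0 [ 0.0076  0.4209  0.0516  1.6161 -0.0236  1.1048  0.0653]
-0.45 -0.0 0.01
-0.358 -1.35 0.59
-0.266 -2.75 1.04
-0.174 -4.19 1.36
-0.082 -5.65 1.55
0.01 -7.12 1.6
0.102 -8.59 1.52
0.194 -10.04 1.3
0.286 -11.47 0.95
0.378 -12.86 0.47
0.47 -14.21 -0.13
```

Request:
{"op": "carry_out", "data": {
  "claw": [1, 1, 1, 1, 1, 1, 1, 1],
  "delta_pos": [
    [0, 0, 0.1],
    [0, 0, 0],
    [0, 0, 0],
    [0, 0, 0],
    [0, 0, 0],
    [0, 0, 0],
    [0, 0, 0],
    [0, 0, 0]
  ],
  "angular": [
    [0, 0, 0],
    [0, 0, 0],
    [0, 0, 0],
    [0, 0, 0],
    [0, 0, 0],
    [0, 0, 0],
    [0, 0, 0],
    [0, 0, 0]
  ],
  "force": 30
}}

```text
clock: 5.85
position: [0.608, -0.08, 0.1852]
ee_rot: [2.221, 2.221, 0.0]
force: [-0.1, -1.2, 0.1]
width: 0.111
gripper_force: 0.0
```

Run:
```python
from h import *
np.set_printoptions(precision=4,suppress=True)
ps={n:arm.get_image(n) for n in("scene","side","wrist")}
for n in ps:
  for l in ("lever_grip",):
    for r in arm.place_of(l,ps[n])[:2]: print(n,l,r["conf"],np.array(r["centre"])*[512,384],atz(ps[n],r["centre"],.204))
def crop(p,c,w): 
  return cv2.resize(p["frame"][c[1]-w*3//4:c[1]+w*3//4,c[0]-w:c[0]+w],(400,300),interpolation=cv2.INTER_CUBIC)
pr=lambda p:[int(v) for v in cv2.projectPoints(np.array([[.608,-.08,.2]]),cv2.Rodrigues(np.array(p["T"])[:3,:3].T)[0],-np.array(p["T"])[:3,:3].T@np.array(p["T"])[:3,3],p["mtx"],np.array(p["dist"]))[0].ravel()]
for n in ps: print(n,pr(ps[n]))
a=np.hstack([crop(ps[n],pr(ps[n]),56) for n in("scene","side")])
b=cv2.resize(ps["wrist"]["frame"],(400,300))
save({"frame":np.vstack([a,np.hstack([b,b*0])])},"b")
```

```text
scene lever_grip 0.67 [243.6096 207.5136] [ 0.6089 -0.0781  0.204 ]
side lever_grip 0.75 [255.3856 146.304 ] [ 0.6051 -0.075   0.204 ]
wrist lever_grip 0.91 [245.2992 230.4   ] [ 0.6055 -0.0774  0.204 ]
scene [242, 208]
side [255, 146]
wrist [249, 231]
```

View pics/b.png

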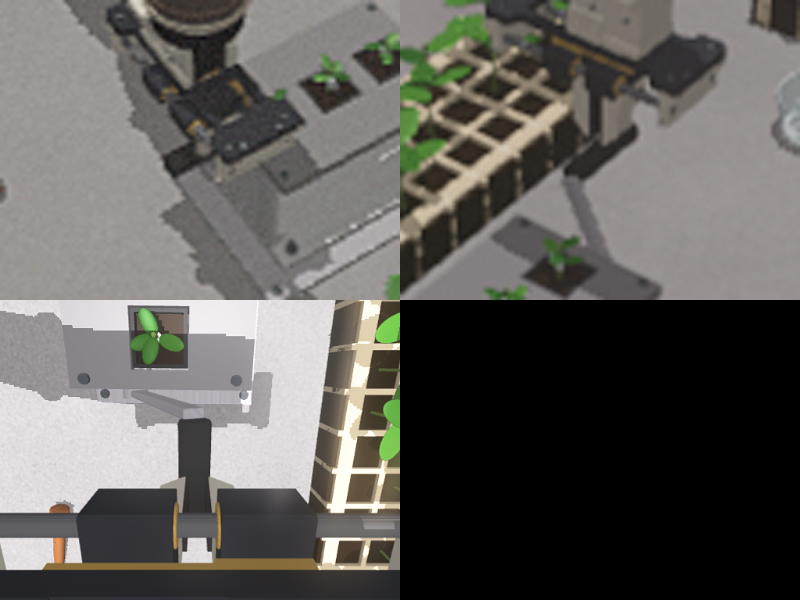

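The wrist view shows the fingers around the black grip (180–212, 420–550), though the reading says 10 mm and no force. I'll close further and check.

Request:
{"op": "carry_out", "data": {
  "claw": [0, 0, 0, 0, 0, 0],
  "delta_pos": [
    [0, 0, 0],
    [0, 0, 0],
    [0, 0, 0],
    [0, 0, 0],
    [0, 0, 0],
    [0, 0, 0]
  ],
  "angular": [
    [0, 0, 0],
    [0, 0, 0],
    [0, 0, 0],
    [0, 0, 0],
    [0, 0, 0],
    [0, 0, 0]
  ],
  "force": 30
}}

```text
clock: 6.75
position: [0.608, -0.08, 0.1851]
ee_rot: [2.222, 2.221, 0.0]
force: [0.2, 0.1, 1.0]
width: 0.009
gripper_force: 0.0
```

Run:
```python
from h import *
s=arm.observe();print(s)
p=arm.get_image("wrist");save({"frame":cv2.resize(p["frame"][200:384,150:360],None,fx=3.2,fy=3.2)},"c")
```

```text
{'clock': 6.75, 'joints': array([ 0.00773159,  0.42199795,  0.05151942,  1.61753853, -0.0236261 ,
        1.10263218,  0.06531693]), 'dq': array([-0.00034416,  0.00149856,  0.0003501 , -0.00071278, -0.00083079,
        0.00018626, -0.00094667]), 'joint_efforts': array([ 1.81359951e-04, -6.52463651e+01,  1.33486021e+00, -3.09852076e+01,
       -5.51845052e-02,  4.42577340e-02,  3.25038343e-05]), 'position': array([ 0.60801423, -0.08003567,  0.1851448 ]), 'ee_rot': array([2.22151240e+00, 2.22132684e+00, 2.18349029e-05]), 'force': array([0.19613435, 0.08456412, 0.99713546]), 'ft_torque': array([0.02753443, 0.00239228, 0.04036747]), 'gripper_force': 0.0, 'width': 0.009044261064671323}
```

View pics/c.png

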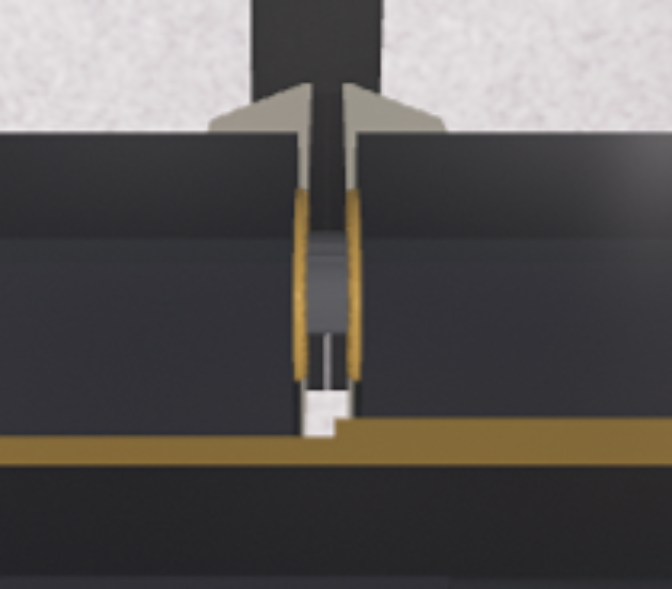

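Run:
```python
from h import *
def pr(p,X):
  T=np.array(p["T"]);return cv2.projectPoints(np.array(X,float).reshape(-1,3),cv2.Rodrigues(T[:3,:3].T)[0],-T[:3,:3].T@T[:3,3],p["mtx"],np.array(p["dist"]))[0].reshape(-1,2)
outs=[]
for n in("wrist","side","scene"):
  p=arm.get_image(n);c=pr(p,[.608,-.078,.204])[0].astype(int)
  w=80 if n=="wrist" else 28; k=400/(2*w);o=c-[w,w*3//4]
  f=np.ascontiguousarray(cv2.resize(p["frame"][o[1]:o[1]+w*3//2,o[0]:o[0]+2*w],(400,300),interpolation=cv2.INTER_CUBIC))
  q=lambda X:tuple(int(v) for v in (pr(p,X)[0]-o)*k)
  for dx in(-.011,.011): cv2.line(f,q([.608+dx,-.036,.204]),q([.608+dx,-.118,.204]),(255,0,0),1)
  t=[.608,-.08,.1851]
  cv2.circle(f,q(t),4,(0,255,255),-1); cv2.circle(f,q([.608,-.08,.2041]),4,(255,255,0),-1); cv2.circle(f,q([.608,-.08,.2351]),4,(255,0,255),-1)
  outs.append(f)
save({"frame":np.vstack([np.hstack(outs[:2]),np.hstack([outs[2],outs[2]*0])])},"d")
```

```text
(no output)
```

View pics/d.png

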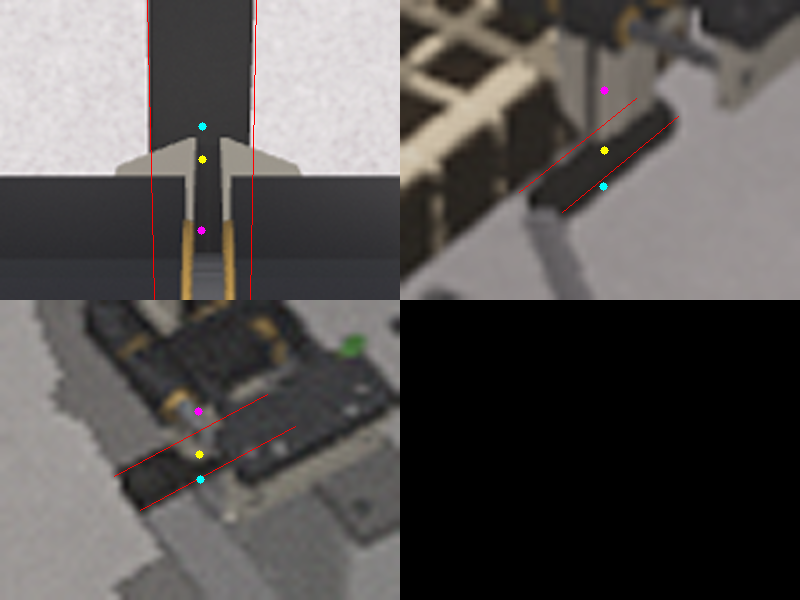

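The overlay puts the fingertips at about the top of the bar, roughly 15–20 mm higher than the TCP reading suggests, and nothing is gripped. I'll rise, open, and go down 2 cm lower before closing.

Request:
{"op": "carry_out", "data": {
  "claw": [0, 9.1, 9.1, 9.1, 9.1, 9.1, 9.1, 9.1, 9.1, 1.2, 1.2, 1.2, 1.2, 1.2, 1.2, 1.2, 1.2, 1.2, 1.2, 1.2],
  "delta_pos": [
    [0, 0, -3],
    [0, 0, 0],
    [0, 0, 0],
    [0, 0, 0],
    [0, 0, 0],
    [0, 0, 0],
    [0, 0, 1.5],
    [0, 0, 1.5],
    [0, 0, 1.9],
    [0, 0, 0],
    [0, 0, 0],
    [0, 0, 0],
    [0, 0, 0],
    [0, 0, 0],
    [0, 0, 0],
    [0, 0, 0],
    [0, 0, 0],
    [0, 0, 0],
    [0, 0, 0],
    [0, 0, 0]
  ],
  "angular": [
    [0, 0, 0],
    [0, 0, 0],
    [0, 0, 0],
    [0, 0, 0],
    [0, 0, 0],
    [0, 0, 0],
    [0, 0, 0],
    [0, 0, 0],
    [0, 0, 0],
    [0, 0, 0],
    [0, 0, 0],
    [0, 0, 0],
    [0, 0, 0],
    [0, 0, 0],
    [0, 0, 0],
    [0, 0, 0],
    [0, 0, 0],
    [0, 0, 0],
    [0, 0, 0],
    [0, 0, 0]
  ],
  "force": 30
}}

```text
clock: 8.95
position: [0.6066, -0.08, 0.1665]
ee_rot: [-2.221, -2.22, 0.002]
force: [-6.9, 0.2, 4.5]
width: 0.233
gripper_force: 30.0
```

Gripped now: width 21 mm and 30 N, so the true grasp point is about 38 mm behind the reported TCP. Pulling the first half of the arc.

Request:
{"op": "carry_out", "data": {
  "claw": [1.2, 1.2, 1.2, 1.2, 1.2, 1.2, 1.2, 1.2, 1.2, 1.2],
  "delta_pos": [
    [0, -0.67, -0.3],
    [0, -0.68, -0.29],
    [0, -0.7, -0.23],
    [0, -0.7, -0.22],
    [0, -0.72, -0.16],
    [0, -0.72, -0.16],
    [0, -0.73, -0.1],
    [0, -0.73, -0.09],
    [0, -0.74, -0.03],
    [0, -0.73, -0.02]
  ],
  "angular": [
    [0, 0, 0],
    [0, 0, 0],
    [0, 0, 0],
    [0, 0, 0],
    [0, 0, 0],
    [0, 0, 0],
    [0, 0, 0],
    [0, 0, 0],
    [0, 0, 0],
    [0, 0, 0]
  ],
  "force": 40
}}

```text
clock: 9.95
position: [0.5439, -0.0794, 0.1863]
ee_rot: [2.212, 2.214, 0.018]
force: [15.3, 2.9, 9.1]
width: 0.227
gripper_force: 40.0
```

Request:
{"op": "carry_out", "data": {
  "claw": [1.2, 1.2, 1.2, 1.2, 1.2, 1.2, 1.2, 1.2, 1.2, 1.2, 1.2],
  "delta_pos": [
    [0, -0.73, -0.1],
    [0, -0.74, 0.0],
    [0, -0.73, 0.1],
    [0, -0.72, 0.12],
    [0, -0.72, 0.17],
    [0, -0.71, 0.18],
    [0, -0.7, 0.24],
    [0, -0.69, 0.24],
    [0, -0.55, 0.24],
    [0, -0.5, 0.2],
    [0, 0, 0]
  ],
  "angular": [
    [0, 0, 0],
    [0, 0, 0],
    [0, 0, 0],
    [0, 0, 0],
    [0, 0, 0],
    [0, 0, 0],
    [0, 0, 0],
    [0, 0, 0],
    [0, 0, 0],
    [0, 0, 0],
    [0, 0, 0]
  ],
  "force": 45
}}

```text
clock: 11.05
position: [0.4748, -0.0786, 0.1735]
ee_rot: [2.214, 2.216, 0.018]
force: [3.2, 6.0, 30.5]
width: 0.225
gripper_force: 45.0
```

Run:
```python
from h import *
s=arm.observe();print(s["position"],s["ee_rot"],s["force"],s["ft_torque"])
p=arm.get_image("wrist");q=arm.get_image("side")
for n,i in(("w",p),("s",q)):
  for l in("cell_top","lever_grip"):
    for r in arm.place_of(l,i)[:1]: print(n,l,r["conf"],atz(i,r["centre"],.204),atz(i,r["centre"],.182))
```

```text
[ 0.47481861 -0.07862969  0.17354227] [2.21354743 2.21584463 0.01754326] [ 3.22744614  6.00159118 30.49462079] [ 1.3062026  -1.13345678 -0.05050938]
w lever_grip 0.86 [ 0.47469208 -0.07695159  0.204     ] [ 0.47492337 -0.08732576  0.182     ]
s cell_top 0.58 [0.56338456 0.10975153 0.204     ] [0.57920332 0.09113091 0.182     ]
s lever_grip 0.69 [ 0.47415369 -0.07894263  0.204     ] [ 0.48777144 -0.10221769  0.182     ]
```

Request:
{"op": "carry_out", "data": {
  "claw": [1.2, 1.2, 1.2, 1.2],
  "delta_pos": [
    [0, -0.5, 0],
    [0, -0.5, 0],
    [0, 0, 0],
    [0, 0, 0]
  ],
  "angular": [
    [0, 0, 0],
    [0, 0, 0],
    [0, 0, 0],
    [0, 0, 0]
  ]
}}

```text
clock: 11.75
position: [0.4667, -0.0785, 0.1712]
ee_rot: [2.212, 2.216, 0.019]
force: [21.9, 5.0, -4.8]
width: 0.226
gripper_force: 45.0
```

Run:
```python
from h import *
s=arm.observe();print(s["position"],s["ee_rot"],s["force"],s["ft_torque"])
for c in("wrist","side","scene"):
  i=arm.get_image(c)
  for l in("cell_top","lever_grip"):
    for r in arm.place_of(l,i)[:1]: print(c,l,r["conf"],atz(i,r["centre"],.204),atz(i,r["centre"],.182))
```

```text
[ 0.46673777 -0.0785239   0.17120665] [2.21189585 2.21578133 0.01867059] [21.93540066  4.97068261 -4.82619058] [ 1.06761785 -5.034447   -0.01976552]
wrist lever_grip 0.94 [ 0.46681839 -0.07565202  0.204     ] [ 0.46712691 -0.08602508  0.182     ]
side cell_top 0.89 [0.56169418 0.11141313 0.204     ] [0.57747125 0.09283349 0.182     ]
side lever_grip 0.6 [ 0.46482736 -0.06973204  0.204     ] [ 0.47821506 -0.09277991  0.182     ]
scene cell_top 0.56 [0.60512304 0.05576721 0.204     ] [0.59119639 0.06729055 0.182     ]
scene lever_grip 0.65 [ 0.65633981 -0.03742946  0.204     ] [ 0.64354794 -0.02797101  0.182     ]
```

Lever at the end of its stroke (grip x ≈ 0.467, 22 N). Easing it back along the arc.

Request:
{"op": "carry_out", "data": {
  "claw": [1.2, 1.2, 1.2, 1.2, 1.2, 1.2, 1.2, 1.2, 1.2, 1.2, 1.2, 1.2],
  "delta_pos": [
    [0, 0.5, 0],
    [0, 0.5, -0.1],
    [0, 0.55, -0.24],
    [0, 0.55, -0.24],
    [0, 0.69, -0.24],
    [0, 0.7, -0.24],
    [0, 0.71, -0.18],
    [0, 0.72, -0.17],
    [0, 0.72, -0.12],
    [0, 0.73, -0.1],
    [0, 0.74, -0.04],
    [0, 0.73, -0.03]
  ],
  "angular": [
    [0, 0, 0],
    [0, 0, 0],
    [0, 0, 0],
    [0, 0, 0],
    [0, 0, 0],
    [0, 0, 0],
    [0, 0, 0],
    [0, 0, 0],
    [0, 0, 0],
    [0, 0, 0],
    [0, 0, 0],
    [0, 0, 0]
  ]
}}

```text
clock: 13.4
position: [0.5378, -0.0805, 0.1852]
ee_rot: [2.222, 2.221, -0.001]
force: [-0.8, 1.5, 1.6]
width: 0.228
gripper_force: 45.0
```

Request:
{"op": "carry_out", "data": {
  "claw": [1.2, 1.2, 1.2, 1.2, 1.2, 1.2, 1.2, 1.2, 1.2, 1.2, 1.2, 1.2],
  "delta_pos": [
    [0, 0.73, 0.02],
    [0, 0.74, 0.03],
    [0, 0.73, 0.09],
    [0, 0.73, 0.1],
    [0, 0.72, 0.16],
    [0, 0.72, 0.16],
    [0, 0.7, 0.22],
    [0, 0.7, 0.23],
    [0, 0.68, 0.29],
    [0, 0.5, 0.25],
    [0, 0, 0.1],
    [0, 0, 0]
  ],
  "angular": [
    [0, 0, 0],
    [0, 0, 0],
    [0, 0, 0],
    [0, 0, 0],
    [0, 0, 0],
    [0, 0, 0],
    [0, 0, 0],
    [0, 0, 0],
    [0, 0, 0],
    [0, 0, 0],
    [0, 0, 0],
    [0, 0, 0]
  ]
}}

```text
clock: 14.6
position: [0.6076, -0.0815, 0.1723]
ee_rot: [2.221, 2.218, 0.002]
force: [-12.3, -2.6, 31.8]
width: 0.213
gripper_force: 46.9
```

Run:
```python
from h import *
s=arm.observe();print(s["position"],s["ee_rot"],s["force"],s["ft_torque"])
for c in("wrist","side","scene"):
  i=arm.get_image(c)
  for l in("cell_top","lever_grip"):
    for r in arm.place_of(l,i)[:1]: print(c,l,r["conf"],atz(i,r["centre"],.204),atz(i,r["centre"],.182))
```

```text
[ 0.60758902 -0.08154584  0.17234777] [2.22096545e+00 2.21775991e+00 1.57508240e-03] [-12.2968901   -2.5705881   31.82261883] [-0.62623505  3.22128459 -0.07799419]
wrist lever_grip 0.74 [ 0.60727943 -0.07566238  0.204     ] [ 0.60714108 -0.08560842  0.182     ]
side cell_top 0.66 [0.55794547 0.11074889 0.204     ] [0.57363007 0.09215287 0.182     ]
side lever_grip 0.55 [ 0.60241398 -0.0739061   0.204     ] [ 0.61919546 -0.09705692  0.182     ]
scene cell_top 0.65 [0.59223373 0.05529154 0.204     ] [0.5780215  0.06680434 0.182     ]
scene lever_grip 0.44 [ 0.60516843 -0.09197819  0.204     ] [ 0.59124279 -0.08372834  0.182     ]
```

Lever is back against its stop. Relieving the down force, releasing, and rising over the cell.

Request:
{"op": "carry_out", "data": {
  "claw": [1.2, 1.2, 3, 5, 9.1, 9.1, 9.1, 9.1, 9.1, 9.1, 9.1, 9.1, 9.1, 9.1, 9.1, 9.1, 9.1],
  "delta_pos": [
    [0, -0.1, -0.4],
    [0, 0, 0],
    [0, 0, 0],
    [0, 0, 0],
    [0, 0, 0],
    [0, 0, 0],
    [0, 0, 0],
    [0, 0, 0],
    [0, 0, -2.5],
    [0, 0, -3],
    [0, 0, -3],
    [0, 0, -2],
    [4, 0, -1],
    [4, -1, 0],
    [4, -1, 0],
    [2, -0.8, 0],
    [0, 0, 0]
  ],
  "angular": [
    [0, 0, 0],
    [0, 0, 0],
    [0, 0, 0],
    [0, 0, 0],
    [0, 0, 0],
    [0, 0, 0],
    [0, 0, 0],
    [0, 0, 0],
    [0, 0, 0],
    [0, 0, 0],
    [0, 0, 0],
    [0, 0, 0],
    [0, 0, 0],
    [0, 0, 0],
    [0, 0, 0],
    [0, 0, 0],
    [0, 0, 0]
  ]
}}

```text
clock: 16.75
position: [0.5767, 0.0646, 0.2879]
ee_rot: [-2.213, -2.227, -0.002]
force: [-0.3, -0.3, 0.2]
width: 0.992
gripper_force: 0.0
```

Run:
```python
from h import *
np.set_printoptions(precision=4,suppress=True)
s=arm.observe();print(s["position"],s["ee_rot"],s["force"],s["width"],s["clock"])
def pr(p,X):
  T=np.array(p["T"]);return cv2.projectPoints(np.array(X,float).reshape(-1,3),cv2.Rodrigues(T[:3,:3].T)[0],-T[:3,:3].T@T[:3,3],p["mtx"],np.array(p["dist"]))[0].reshape(-1,2)
outs=[]
for c,w in(("wrist",100),("side",40),("scene",40)):
  i=arm.get_image(c)
  for l in("cell_top","lever_grip"):
    for r in arm.place_of(l,i)[:1]: print(c,l,r["conf"],np.array(r["centre"])*[512,384],atz(i,r["centre"],.204 if l[0]=="l" else .182))
  q=pr(i,[.58,.085,.182])[0].astype(int);o=np.maximum(q-[w,w*3//4],0);o=np.minimum(o,[512-2*w,384-w*3//2]);print(c,"crop origin",o,"scale",200/w)
  f=np.ascontiguousarray(cv2.resize(i["frame"][o[1]:o[1]+w*3//2,o[0]:o[0]+2*w],(400,300),interpolation=cv2.INTER_CUBIC))
  sq=np.array([[.558,.063],[.602,.063],[.602,.107],[.558,.107]])
  for z,col in((.182,(255,0,0)),(.15,(0,255,255))):
    cv2.polylines(f,[np.int32((pr(i,np.c_[sq,np.full(4,z)])-o)*200/w)],True,col,1)
  outs.append(f)
save({"frame":np.vstack([np.hstack(outs[:2]),np.hstack([outs[2],outs[2]*0])])},"e")
```

```text
[0.5767 0.0646 0.2879] [-2.2134 -2.2273 -0.002 ] [-0.2837 -0.2996  0.2208] 0.9917410316845419 16.75
wrist cell_top 0.71 [254.5152 151.296 ] [0.5798 0.0878 0.182 ]
wrist lever_grip 0.63 [278.9888 323.904 ] [ 0.6041 -0.0723  0.204 ]
wrist crop origin [154  79] scale 2.0
side cell_top 0.9 [226.6112 183.0912] [0.5864 0.0865 0.182 ]
side lever_grip 0.92 [254.208  147.1872] [ 0.6053 -0.0694  0.204 ]
side crop origin [188 153] scale 5.0
scene cell_top 0.82 [278.3232 185.8176] [0.5846 0.0786 0.182 ]
scene lever_grip 0.65 [244.0192 210.5088] [ 0.6195 -0.0835  0.204 ]
scene crop origin [239 154] scale 5.0
```

View pics/e.png

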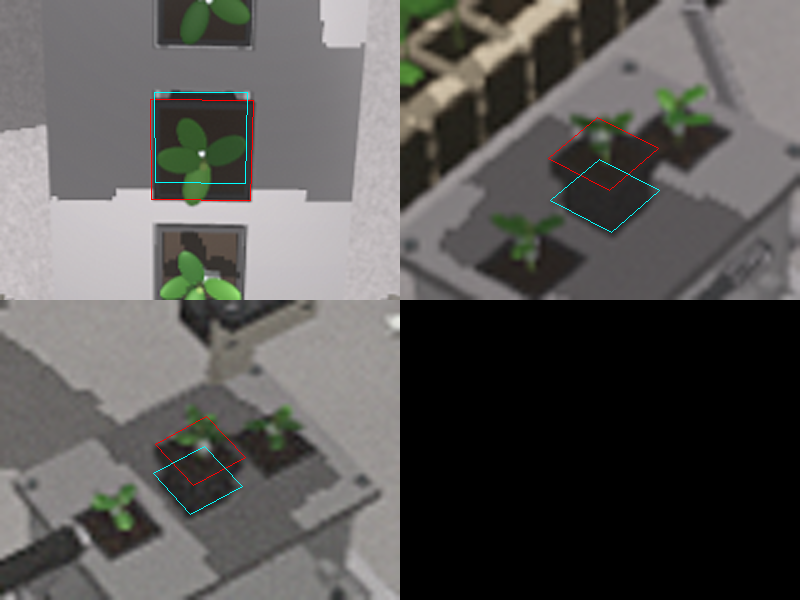

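The red square (rim at z = 0.182, centre 0.580, 0.085) fits the raised cell in all three views: it stands proud, and the lever is home. Descending onto the rim.

Request:
{"op": "carry_out", "data": {
  "claw": [9.1, 9.1, 9.1, 9.1, 9.1, 9.1, 9.1, 9.1],
  "delta_pos": [
    [2, 0.3, 0],
    [0, 0, 4],
    [0, 0, 4],
    [0, 0, 3],
    [0, 0, 1.5],
    [0, 0, 1.0],
    [0, 0, 0.7],
    [0, 0, 0]
  ],
  "angular": [
    [0, 0, 0],
    [0, 0, 0],
    [0, 0, 0],
    [0, 0, 0],
    [0, 0, 0],
    [0, 0, 0],
    [0, 0, 0],
    [0, 0, 0]
  ]
}}

```text
clock: 18.0
position: [0.5808, 0.0798, 0.1454]
ee_rot: [-2.222, -2.221, 0.001]
force: [-1.0, 0.1, 0.4]
width: 0.99
gripper_force: 0.0
```

Run:
```python
from h import *
np.set_printoptions(precision=4,suppress=True)
s=arm.observe();print(s["position"],s["ee_rot"],s["force"],s["width"],s["clock"])
def pr(p,X):
  T=np.array(p["T"]);return cv2.projectPoints(np.array(X,float).reshape(-1,3),cv2.Rodrigues(T[:3,:3].T)[0],-T[:3,:3].T@T[:3,3],p["mtx"],np.array(p["dist"]))[0].reshape(-1,2)
i=arm.get_image("wrist");j=arm.get_image("side")
f=cv2.resize(i["frame"],(400,300))
q=pr(j,[.58,.085,.182])[0].astype(int);w=40;o=q-[w,30]
g=np.ascontiguousarray(cv2.resize(j["frame"][o[1]:o[1]+60,o[0]:o[0]+80],(400,300),interpolation=cv2.INTER_CUBIC))
for z,c in((.161,(255,0,0)),(.142,(0,255,255))):
  for dx in(-.046,.046): cv2.circle(g,tuple(int(v) for v in (pr(j,[.58+dx,.085,z])[0]-o)*5),4,c,-1)
save({"frame":np.hstack([f,g])},"f")
```

```text
[0.5808 0.0798 0.1454] [-2.2217 -2.2209  0.0006] [-0.9542  0.0981  0.3898] 0.9897805366977454 18.0
```

View pics/f.png

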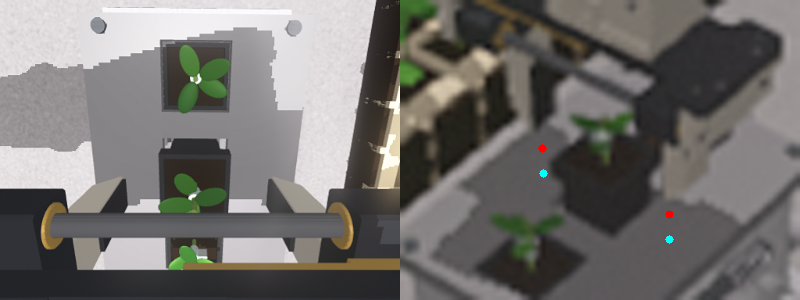

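The cell stands between the fingers, tips above the deck. Shifting 0.5 cm in y, lowering 0.4 cm, and closing.

Request:
{"op": "carry_out", "data": {
  "claw": [9.1, 9.1, 3, 3, 3, 3, 3, 3, 3, 3, 3],
  "delta_pos": [
    [0.5, 0, 0],
    [0, 0, 0.4],
    [0, 0, 0],
    [0, 0, 0],
    [0, 0, 0],
    [0, 0, 0],
    [0, 0, 0],
    [0, 0, 0],
    [0, 0, 0],
    [0, 0, 0],
    [0, 0, 0]
  ],
  "angular": [
    [0, 0, 0],
    [0, 0, 0],
    [0, 0, 0],
    [0, 0, 0],
    [0, 0, 0],
    [0, 0, 0],
    [0, 0, 0],
    [0, 0, 0],
    [0, 0, 0],
    [0, 0, 0],
    [0, 0, 0]
  ],
  "force": 35
}}

```text
clock: 19.2
position: [0.5804, 0.0849, 0.1417]
ee_rot: [-2.221, -2.221, 0.001]
force: [-3.1, 0.4, 3.4]
width: 0.473
gripper_force: 35.0
```

Rim gripped (43.5 mm, 35 N). First swing away from the robot, about the clips, with a little lift.

Request:
{"op": "carry_out", "data": {
  "claw": [3, 3, 3, 3],
  "delta_pos": [
    [0, 0.11, 0],
    [0, 0.11, -0.05],
    [0, 0.11, -0.05],
    [0, 0, 0]
  ],
  "angular": [
    [0.04, 0, 0],
    [0.04, 0, 0],
    [0.04, 0, 0],
    [0, 0, 0]
  ]
}}

```text
clock: 19.6
position: [0.5837, 0.0849, 0.1417]
ee_rot: [-2.158, -2.157, 0.133]
force: [-4.5, -0.5, 1.2]
width: 0.469
gripper_force: 35.0
```

```bash
cat > o.py <<'E'
from h import *
from scipy.spatial.transform import Rotation as R
np.set_printoptions(precision=4,suppress=True)
s=arm.observe();r=R.from_rotvec(s["ee_rot"]).as_matrix()
print(s["clock"],s["position"],"tilt",np.arcsin(-r[0,2]),"grasp",s["position"]-.038*r[:,2],s["force"],s["ft_torque"],s["width"])
E
python3 o.py
```

```text
19.6 [0.5837 0.0849 0.1417] tilt 0.12328723913776034 grasp [0.5884 0.0849 0.1795] [-4.496  -0.5287  1.2309] [-0.0178  1.0964  0.003 ] 0.4692088985345985
```

Request:
{"op": "carry_out", "data": {
  "claw": [3, 3, 3, 3, 3, 3, 3],
  "delta_pos": [
    [0, -0.11, -0.05],
    [0, -0.11, -0.05],
    [0, -0.11, -0.05],
    [0, -0.12, -0.05],
    [0, -0.12, -0.05],
    [0, -0.12, -0.05],
    [0, 0, 0]
  ],
  "angular": [
    [-0.04, 0, 0],
    [-0.04, 0, 0],
    [-0.04, 0, 0],
    [-0.04, 0, 0],
    [-0.04, 0, 0],
    [-0.045, 0, 0],
    [0, 0, 0]
  ]
}}

```text
clock: 20.3
position: [0.5762, 0.0848, 0.1445]
ee_rot: [2.155, 2.157, 0.136]
force: [6.6, 1.1, -19.9]
width: 0.469
gripper_force: 34.9
```

```bash
python3 o.py
```

```text
20.3 [0.5762 0.0848 0.1445] tilt -0.12625661969997704 grasp [0.5714 0.0848 0.1822] [  6.5601   1.0506 -19.9053] [ 0.2379 -0.9326 -0.0737] 0.46895806091481057
```

Request:
{"op": "carry_out", "data": {
  "claw": [3, 3, 3, 3, 3, 3, 3],
  "delta_pos": [
    [0, 0.12, 0.05],
    [0, 0.12, 0],
    [0, 0.12, -0.02],
    [0, 0.12, -0.03],
    [0, 0.12, -0.03],
    [0, 0.12, -0.03],
    [0, 0.06, 0]
  ],
  "angular": [
    [0.04, 0, 0],
    [0.04, 0, 0],
    [0.04, 0, 0],
    [0.04, 0, 0],
    [0.04, 0, 0],
    [0.04, 0, 0],
    [0.03, 0, 0]
  ]
}}

```text
clock: 21.0
position: [0.5843, 0.0849, 0.1456]
ee_rot: [-2.144, -2.144, 0.16]
force: [-2.7, -0.9, -6.9]
width: 0.475
gripper_force: 35.0
```

```bash
python3 o.py
```

```text
21.0 [0.5843 0.0849 0.1456] tilt 0.1486531301552826 grasp [0.59   0.0849 0.1832] [-2.7081 -0.8845 -6.8967] [ 0.0252  0.056  -0.0815] 0.47528084119348607
```

Request:
{"op": "carry_out", "data": {
  "claw": [3, 3, 3, 3, 3, 3, 3, 3, 3, 3, 3, 3, 3, 3, 3, 3],
  "delta_pos": [
    [0, -0.12, 0],
    [0, -0.12, -0.03],
    [0, -0.12, -0.04],
    [0, -0.12, -0.04],
    [0, -0.12, -0.04],
    [0, -0.12, -0.04],
    [0, -0.12, -0.04],
    [0, 0, 0],
    [0, 0.13, 0.02],
    [0, 0.13, 0],
    [0, 0.13, -0.04],
    [0, 0.13, -0.05],
    [0, 0.13, -0.05],
    [0, 0.13, -0.05],
    [0, 0.13, -0.05],
    [0, 0, 0]
  ],
  "angular": [
    [-0.04, 0, 0],
    [-0.04, 0, 0],
    [-0.04, 0, 0],
    [-0.04, 0, 0],
    [-0.04, 0, 0],
    [-0.04, 0, 0],
    [-0.05, 0, 0],
    [0, 0, 0],
    [0.04, 0, 0],
    [0.04, 0, 0],
    [0.04, 0, 0],
    [0.04, 0, 0],
    [0.04, 0, 0],
    [0.04, 0, 0],
    [0.04, 0, 0],
    [0, 0, 0]
  ]
}}

```text
clock: 22.6
position: [0.5852, 0.0848, 0.1502]
ee_rot: [-2.149, -2.148, 0.151]
force: [-5.4, 0.5, -7.5]
width: 0.475
gripper_force: 35.0
```

```bash
python3 o.py
python3 - <<'E'
from h import *
for c in("wrist","side","scene"):
  i=arm.get_image(c)
  for l in("cell_top","cell"):
    for r in arm.place_of(l,i)[:1]: print(c,l,r["conf"],atz(i,r["centre"],.189 if l!="cell" else .114))
E
```

```text
22.6 [0.5852 0.0848 0.1502] tilt 0.14054609057961015 grasp [0.5905 0.0848 0.1878] [-5.3864  0.5474 -7.4706] [-0.0941  0.9625 -0.099 ] 0.4745874889355156
wrist cell_top 0.85 [0.5928208  0.08478681 0.189     ]
wrist cell 0.34 [0.58233947 0.04528716 0.114     ]
side cell_top 0.87 [0.59550503 0.09218179 0.189     ]
side cell 0.53 [0.57746705 0.0924243  0.114     ]
scene cell_top 0.54 [0.59664863 0.07766998 0.189     ]
scene cell 0.56 [0.58038855 0.08510705 0.114     ]
```

Request:
{"op": "carry_out", "data": {
  "claw": [3, 3, 3, 3, 3, 3, 3, 3, 3, 3, 3, 3, 3, 3, 3, 3],
  "delta_pos": [
    [0, -0.14, 0],
    [0, -0.14, -0.03],
    [0, -0.14, -0.05],
    [0, -0.14, -0.05],
    [0, -0.14, -0.05],
    [0, -0.14, -0.05],
    [0, -0.14, -0.05],
    [0, 0, 0],
    [0, 0.15, 0],
    [0, 0.15, -0.03],
    [0, 0.15, -0.05],
    [0, 0.15, -0.05],
    [0, 0.15, -0.05],
    [0, 0.15, -0.05],
    [0, 0.15, -0.05],
    [0, 0, 0]
  ],
  "angular": [
    [-0.04, 0, 0],
    [-0.04, 0, 0],
    [-0.04, 0, 0],
    [-0.04, 0, 0],
    [-0.04, 0, 0],
    [-0.04, 0, 0],
    [-0.04, 0, 0],
    [0, 0, 0],
    [0.04, 0, 0],
    [0.04, 0, 0],
    [0.04, 0, 0],
    [0.04, 0, 0],
    [0.04, 0, 0],
    [0.04, 0, 0],
    [0.04, 0, 0],
    [0, 0, 0]
  ]
}}

```text
clock: 24.65
position: [0.5876, 0.0855, 0.1594]
ee_rot: [-2.15, -2.15, 0.146]
force: [-8.9, -0.4, 4.1]
width: 0.475
gripper_force: 35.0
```

```bash
python3 o.py
```

```text
24.65 [0.5876 0.0855 0.1594] tilt 0.13662629960258266 grasp [0.5927 0.0855 0.1971] [-8.8945 -0.4125  4.1163] [-0.0224  2.1004 -0.0495] 0.47509825249142285
```

Request:
{"op": "carry_out", "data": {
  "claw": [3, 3, 3, 3, 3, 3, 3, 3],
  "delta_pos": [
    [0, -0.19, 0],
    [0, -0.18, -0.03],
    [0, -0.18, -0.05],
    [0, -0.18, -0.05],
    [0, -0.18, -0.05],
    [0, -0.18, -0.05],
    [0, -0.18, -0.05],
    [0, 0, 0]
  ],
  "angular": [
    [-0.04, 0, 0],
    [-0.04, 0, 0],
    [-0.04, 0, 0],
    [-0.04, 0, 0],
    [-0.04, 0, 0],
    [-0.04, 0, 0],
    [-0.04, 0, 0],
    [0, 0, 0]
  ]
}}

```text
clock: 25.45
position: [0.5756, 0.0857, 0.1633]
ee_rot: [2.144, 2.144, 0.163]
force: [0.9, 1.2, -0.9]
width: 0.474
gripper_force: 35.0
```

```bash
python3 o.py
```

```text
25.45 [0.5756 0.0857 0.1633] tilt -0.15017430795503856 grasp [0.5699 0.0856 0.2009] [ 0.8638  1.2481 -0.8773] [0.0392 0.2228 0.0251] 0.4744781275752918
```

Forces are near zero, so the cell is free. Straightening, then a slow lift.

Request:
{"op": "carry_out", "data": {
  "claw": [3, 3, 3, 3, 3, 3, 3, 3, 3, 3],
  "delta_pos": [
    [0, 0.18, 0],
    [0, 0.18, 0],
    [0, 0.18, 0],
    [0, 0.15, 0],
    [0, 0, 0],
    [0, 0, -0.3],
    [0, 0, -0.4],
    [0, 0, -0.4],
    [0, 0, -0.4],
    [0, 0, 0]
  ],
  "angular": [
    [0.04, 0, 0],
    [0.04, 0, 0],
    [0.04, 0, 0],
    [0.03, 0, 0],
    [0, 0, 0],
    [0, 0, 0],
    [0, 0, 0],
    [0, 0, 0],
    [0, 0, 0],
    [0, 0, 0]
  ]
}}

```text
clock: 26.45
position: [0.5812, 0.0851, 0.177]
ee_rot: [-2.219, -2.22, 0.003]
force: [-0.1, 0.7, -1.0]
width: 0.479
gripper_force: 35.0
```

```bash
python3 o.py
```

```text
26.45 [0.5812 0.0851 0.177 ] tilt 0.003425493390372832 grasp [0.5814 0.0851 0.215 ] [-0.1018  0.6766 -0.9992] [-0.0357 -0.0286 -0.0054] 0.4789084419137626
```

Request:
{"op": "carry_out", "data": {
  "claw": [3, 3, 3, 3, 3, 3, 3, 3, 3, 3, 3],
  "delta_pos": [
    [0, 0, -0.4],
    [0, 0, -0.5],
    [0, 0, -0.5],
    [0, 0, -0.5],
    [0, 0, -0.5],
    [0, 0, -0.5],
    [0, 0, -0.3],
    [0, 0, -0.1],
    [0, 0, 0],
    [0, 0, 0],
    [0, 0, 0]
  ],
  "angular": [
    [0, 0, 0],
    [0, 0, 0],
    [0, 0, 0],
    [0, 0, 0],
    [0, 0, 0],
    [0, 0, 0],
    [0, 0, 0],
    [0, 0, 0],
    [0, 0, 0],
    [0, 0, 0],
    [0, 0, 0]
  ]
}}

```text
clock: 27.55
position: [0.5809, 0.085, 0.2087]
ee_rot: [-2.219, -2.219, 0.006]
force: [-0.2, 0.3, -0.9]
width: 0.473
gripper_force: 35.0
```

```bash
python3 o.py
python3 - <<'E'
from h import *
outs=[]
def pr(p,X):
  T=np.array(p["T"]);return cv2.projectPoints(np.array(X,float).reshape(-1,3),cv2.Rodrigues(T[:3,:3].T)[0],-T[:3,:3].T@T[:3,3],p["mtx"],np.array(p["dist"]))[0].reshape(-1,2)
for c in("side","scene"):
  i=arm.get_image(c);o=pr(i,[.58,.05,.19])[0].astype(int)-[56,42]
  g=np.ascontiguousarray(cv2.resize(i["frame"][o[1]:o[1]+84,o[0]:o[0]+112],(400,300),interpolation=cv2.INTER_CUBIC))
  sq=np.array([[.564,.065],[.598,.065],[.598,.105],[.564,.105]])
  cv2.polylines(g,[np.int32((pr(i,np.c_[sq,np.full(4,.174)])-o)*400/112)],True,(255,0,0),1)
  outs.append(g)
  for l in("cell","cell_top","lever_grip"):
    for r in arm.place_of(l,i)[:1]: print(c,l,r["conf"],atz(i,r["centre"],{"cell":.174,"cell_top":.249,"lever_grip":.204}[l]))
save({"frame":np.hstack(outs)},"g")
E
```

```text
27.55 [0.5809 0.085  0.2087] tilt 0.005364210026796267 grasp [0.5811 0.085  0.2467] [-0.1928  0.3342 -0.9187] [-0.0112  0.0634  0.0368] 0.472878400134538
side cell 0.7 [0.57546604 0.09389935 0.174     ]
side cell_top 0.6 [0.58191941 0.0958674  0.249     ]
side lever_grip 0.61 [ 0.60083027 -0.07744122  0.204     ]
scene cell 0.74 [0.58327768 0.07270859 0.174     ]
scene cell_top 0.8 [0.58701372 0.07784326 0.249     ]
scene lever_grip 0.69 [ 0.59625657 -0.08095942  0.204     ]
```

View pics/g.png

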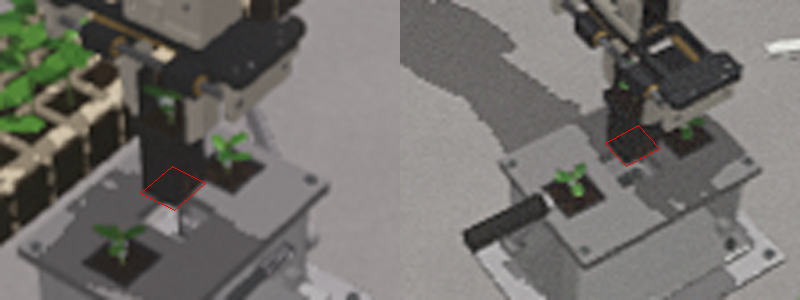

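The cell's foot matches the red outline at z ≈ 0.174. It is clear above its empty pocket and upright, with the neighbours in place and the lever home. Handing in.

```bash
python3 -c "
from cell import arm
print(arm.sign_off())"
```

```text
the job is handed in; nothing more can be done
None
```

I handed the job in with the cell gripped upright about 24 mm above its pocket, the lever home, the neighbours in their pockets and the stand apparently never lifted; no score came back and I did not check the loose items on the bench.

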